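Pop a soap bar out of the dispenser and stop it with the other finger

TASK

Press the orange tab of the white soap dispenser right down with one finger and keep it down, and use the other finger to stop the soap bar that the spring then pushes out, when about half of it has come out and before it slides off the landing. Do not pick up or tip the soap, and leave the cup, the bowl and the spoon where they are. Finish while still holding: one finger keeping the tab down, the other keeping the bar from going further.

Things in the scene. Friction and masses are not known exactly. Their poses are not given: they have to be found in the camera images.
- dispenser: White soap dispenser, fixed to the shelf. Origin on the shelf surface under the slot's mouth; x points the way the bar comes out, y towards the orange tab, z up. Deck 70 mm wide, top 30 mm above the shelf, from x -115 to +65 mm. Behind x = 0 an open-topped slot: walls 54 mm apart inside, 5 thick, 22 high. A block as high as the deck (x 19 to 71, y 33 to 83) carries the tab.
- landing (a point): Centre of the landing, on the deck's top: dispenser x +32, y 0, z 30 mm. The landing is the open deck without walls in front of the slot, x 0 to +65 mm, y -35 to +35; past its end is a drop to the shelf. A finger standing here beside the tab is in the bar's way.
- tab: Orange square push tab, 36 x 36 mm. Origin at the centre of its top face, at x +45, y +57 mm in the dispenser's frame, 48 mm above the shelf when up and 36 mm (6 mm above the deck) when right down. Axes as the dispenser's. Let go, it springs up again, and the gate with it.
- gate (a point): Middle of the top edge of the orange gate (40 mm wide, x -5 to 0, y 0, 8 mm above the deck when up) that holds the bar in; it is one piece with the tab and sinks with it. Pressing the tab takes 2 N at first and 5 N at the bottom, 12 mm down (hard stop), plus up to 5 N while the bar rubs on the gate; the bar is freed at about 8 mm.
- pusher (a joint): How far the grey spring pusher behind the bar has come forward, in m: 0 at the start, at most 0.12. Once the gate is down it pushes the bar along the dispenser's x with 2.5 to 5 N, damped to about 10 to 15 mm/s; left alone it pushes the bar off the landing's end.
- soap: Hard olive-green soap bar, loose, 80 mm long (x) x 50 mm wide (y) x 26 mm high, about 0.08 to 0.15 kg, lying in the dispenser's slot. Origin at the centre of its underside; at the start that is on the deck at x -45, y 0 mm in the dispenser's frame, its front face at x -5.
- soap_center (a point): Centre of the soap bar, 13 mm above its underside.
- cup: Orange plastic cup, loose, 74 mm across, 90 mm high; origin at the centre of its underside. Leave alone.
- bowl: Small blue ceramic bowl, loose, 104 mm across, 45 mm high; origin at the centre of its underside. Leave alone.
- spoon: Steel teaspoon, loose, 140 mm long, lying along its x; origin under its middle. Leave alone.
Not all that is in view belongs to the job. Of the things that look like the dispenser, the largest one is meant.

How it is judged:
On the way, in this order (a step that is already met when the one before it is completed fails the run):
1. the tab is pressed down by a finger while the bar is still in its slot (z of tab in the frame of dispenser below 0.041 m and contact force between the fingers and tab above 0.5 N and x of soap_center in the frame of dispenser below -0.025 m), for 0.05 s.
2. the bar has come out and a finger stops it while a finger holds the tab down (z of tab in the frame of dispenser below 0.039 m and contact force between the fingers and tab above 0.5 N and contact force between the fingers and soap above 0.5 N and x of soap_center in the frame of dispenser between -0.025 and 0.02 m), for 0.3 s.
At the end, for the whole second after the job is handed in: The tab is down by more than 9 of its 12 mm with a finger on it (over 0.5 N); the bar lies flat and at rest on the deck, 20 to 65 mm out of its starting place, with a finger bearing on it (over 0.5 N) (all of step 2 and linear speed of soap below 0.005 m/s and angle between soap's own z axis and vertical below 0.1 rad and z of soap_center in the frame of dispenser between 0.039 and 0.048 m); the arm keeps its last pose, push and grip.
It fails at once if the bar runs past the end of the landing (x of soap_center in the frame of dispenser above 0.028 m).
It fails at once if the bar is lifted (z of soap_center in the frame of dispenser above 0.055 m).
It fails at once if the bar is tipped (angle between soap's own z axis and vertical above 0.25 rad).
It fails at once if the cup, the bowl or the spoon is disturbed (moved over 20 mm) (distance of any of cup, bowl, spoon from where it was at the start of the episode above 0.02 m).
It also fails if it takes over 40 s, if anything falls off the work surface, if the arm or the gripper's body presses on something with over 40 N, if the wrist force passes 120 N, or if a joint passes its speed limit or range.

ROBOT

A 6-joint arm with a two-finger parallel gripper is mounted at the origin on the work surface. World frame = base frame: x ahead of the robot, y to its left, z up, the work surface at z = 0. Lengths are in m, angles in rad, forces in N, time in s.
With the tool pointing down it reaches from about 0.35 to 0.975 m from the base axis. Payload 4.9 kg.
Tool frame: the origin (TCP) lies midway between the tips of the shut fingers; the grasp point (between the pads) lies manip.grip_depth behind it (manip.grip_depth is the distance from the TCP to the grasp point, in m); z points along the fingers, x is the direction in which the jaws open and shut, and the axes are right-handed (so a half turn about z gives the same grasp; the last joint's range is limited). The gripper opens to 85 mm and grips with 20 to 120 N. Pads are 22 mm wide; open, the fingers measure 114 mm over their backs; the gripper's body (76 mm by 85 mm) begins 54 mm behind the grasp point. The pads swing forward as they close: fully open they stand 13 mm farther back than shut.
Start: joints at [1.14, 0.053, 1.613, -0, 1.476, -0.119], TCP at [0.192, 0.595, 0.231] pointing down, gripper open.
Joint ranges: [-3.01, 3.01], [-1.01, 2.22], [0.06, 2.58], [-1.02, 4.17], [0.09, 2.62], [-3.14, 3.14]. Speed limits (rad/s): [2.57, 2.57, 3.14, 3.14, 3.14, 3.14].

INTERFACE

Orientations are given as a unit quaternion [w, x, y, z].
In Python, from plant import state, grab_frame, ticket, manip gives the robot as it stands.
- The arm moves only by the tool carry_out, never from a script. Its argument "moves" is a list that holds one entry, the list of rows, each a list of 7 numbers: the turn, a rotation vector about the tool's x, y, z each as a share of 5 degrees, from -1 to 1, then the shift along the tool's x, y, z each as a share of 0.04 m, from -1 to 1, then the gripper command: -1 is shut, 1 is fully open, values between are in proportion. A call has 1 to 8 rows; each row shifts and turns the commanded pose from where the row before left it, along the tool's axes as they then stand; what a row does not reach is not made up. A row lasts 1/12 s, in which the tool goes at most 41.7 mm and 7.16 degrees, less where a joint would pass 70% of its speed; a pose out of reach is approached as far as the arm can. A call with a number of a shift or a turn outside -1 to 1 is refused whole. A call with a gripper value outside its range is refused whole. The fingers move at their own pace and stop on an object; the grip force is fixed at half the most. Time passes only in rows, so rows that do not move let the fingers close. It gives the time, the measured TCP pose, the force and the opening at its end, in the units of the state.
- state(): the state, without advancing time (a new reading comes with each control period).
- grab_frame(name): name is "side" or "top" or "wrist"; returns a dict with "frame" (480x640x3 uint8, red, green, blue), "z_map" (480x640 float32, m along the optical axis (not along the pixel's ray), 0 where there is no reading), "K" (3x3 intrinsics, pixels), "world_from_camera" (4x4, takes a point from camera to world coordinates); the wrist camera has in their place "hand_eye" (4x4, takes a point from camera to tool coordinates, whose origin is the TCP and whose axes are the tool frame's). Camera axes: x right, y down, z forward; pixel columns grow to the right and rows downward; lengths in m; the calibration is good to about 2 mm. A picture is of the moment at which its call begins: read the wrist's pose just before it.
- ticket.job_done(): hands the job in, once; it reports no verdict.
The state is a dict: "time": time; "joint_pos": joint angles; "joint_vel": joint speeds; "joint_efforts": joint torques, N m; "tool_pos": TCP position; "tool_rot": TCP orientation; "contact_force": force on the tool from outside, world axes, zero at the start; "ft_torque": the same for the moment, N m; "gripper_width": opening from 0.0 (shut) to 1.0 (fully open).
Only numpy, scipy, OpenCV 4.12 (cv2) and the standard library are available. Lean on these libraries where they do the work, as an engineer would, in place of code of your own. Each camera call takes 0.05 s, during which the arm holds its last target.

## Working session

There is one attempt and no reset: what is moved stays moved. The work goes in short steps, Python scripts to look and compute and a tool call to move; the robot and the scene stay as the last step left them, time stands still between calls to the robot, and variables do not carry over. Pictures are saved under pics/ and viewed, and the job is handed in when it is done.

Besides the shell and the picture viewer there is one more tool, called after "Emit:" as a command line: name --argument value ..., lists and objects as JSON in quotes. carry_out: Moves the arm, as the interface text tells. Shift numbers are shares of 0.04 m and turn numbers shares of 5 degrees, none past 1 either way. Its arguments: {"type":"object","properties":{"moves":{"type":"array"}},"required":["moves"]}

```bash
mkdir -p pics
python3 - <<'E'
from plant import state, grab_frame, ticket, manip
import cv2
print(state()); print([ (k,getattr(manip,k)) for k in dir(manip) if not k.startswith('_')])
for n in ("side","top","wrist"):
    f=grab_frame(n); cv2.imwrite(f"pics/{n}0.png",f["frame"][:,:,::-1]); print(n,f["K"],f.get("world_from_camera",f.get("hand_eye")))
E
```

```text
{'time': 0.0, 'joint_pos': array([ 1.14001243e+00,  5.33522680e-02,  1.61430214e+00, -2.60459458e-06,
        1.47601595e+00, -1.19001270e-01]), 'joint_vel': array([-0.00045407,  0.0008199 ,  0.00033148, -0.00063189, -0.00187496,
       -0.00146562]), 'joint_efforts': array([ 1.64240964e-04, -3.93683481e+01, -3.70174563e+01, -1.29290979e-04,
        7.23894249e-03,  5.08069533e-07]), 'tool_pos': array([0.19145805, 0.59428985, 0.23006102]), 'tool_rot': array([ 5.08733310e-04,  8.08317437e-01,  5.88745991e-01, -9.05762522e-04]), 'contact_force': array([ 0.10891887,  0.50515023, -0.27866237]), 'ft_torque': array([ 0.01396562, -0.01360282, -0.03757344]), 'gripper_width': 1.0002706497596339}
[('IKError', <class 'plant.IKError'>), ('grip_depth', 0.0187)]
side [[616.21717404   0.         321.84289871]
 [  0.         616.21717404 234.21891   ]
 [  0.           0.           1.        ]] [[ 0.94450743 -0.15768337  0.28816951  0.2640381 ]
 [-0.32824595 -0.48686321  0.80945587 -0.95367838]
 [ 0.0126614  -0.85912756 -0.51160485  0.66332487]
 [ 0.          0.          0.          1.        ]]
top [[490.0672753    0.         319.01187249]
 [  0.         490.0672753  242.30951519]
 [  0.           0.           1.        ]] [[-0.02380506 -0.99397927  0.10695107  0.48721106]
 [-0.99968929  0.02445877  0.00480454  0.02405992]
 [-0.00739151 -0.10680347 -0.99425268  1.07392581]
 [ 0.          0.          0.          1.        ]]
wrist [[432.43989196   0.         316.98645851]
 [  0.         432.43989196 241.94638761]
 [  0.           0.           1.        ]] [[ 9.99998836e-01 -2.99325583e-04  1.49636617e-03  5.76240774e-04]
 [-1.01288975e-04  9.65392276e-01  2.60802116e-01 -6.52706311e-02]
 [-1.52264508e-03 -2.60801964e-01  9.65391121e-01 -1.42162399e-01]
 [ 0.00000000e+00  0.00000000e+00  0.00000000e+00  1.00000000e+00]]
```

View pics/top0.png

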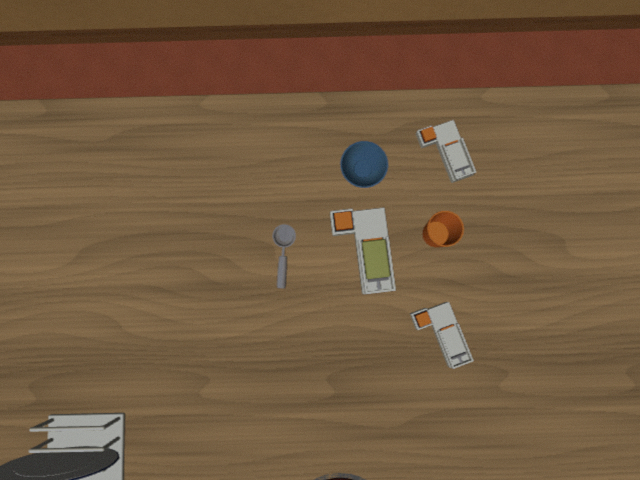

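View pics/side0.png

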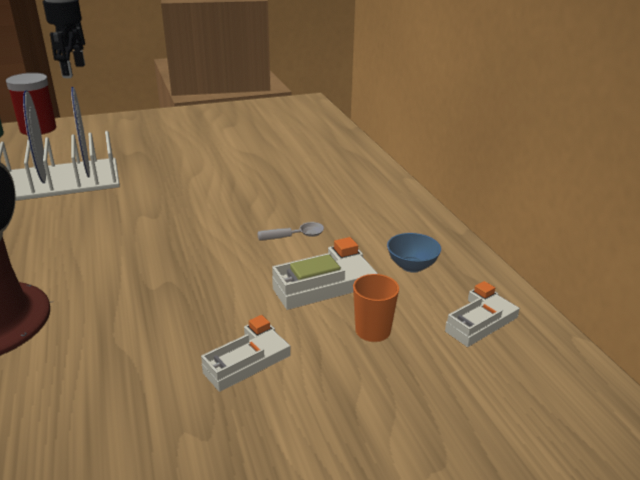

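The large dispenser is in the middle of the top view: tab near (343,221), bar near (376,260), with the bar coming out towards the top of the picture (+x world). Next I'll measure it.

```bash
cat > h.py <<'E'
import numpy as np, cv2
from plant import state, grab_frame
def ray(f,uv,z):
    K=f["K"];T=f["world_from_camera"]
    d=T[:3,:3]@np.linalg.inv(K)@np.array([uv[0],uv[1],1.]);o=T[:3,3]
    return o+d*(z-o[2])/d[2]
def blobs(f,lo,hi,amin=60):
    hsv=cv2.cvtColor(f["frame"],cv2.COLOR_RGB2HSV)
    m=cv2.inRange(hsv,lo,hi)
    cs,_=cv2.findContours(m,cv2.RETR_EXTERNAL,cv2.CHAIN_APPROX_NONE)
    out=[]
    for c in cs:
        if cv2.contourArea(c)>amin:
            M=cv2.moments(c);out.append((M['m10']/M['m00'],M['m01']/M['m00'],cv2.contourArea(c),c))
    return m,out
def depthpt(f,u,v):
    z=f["z_map"][int(round(v)),int(round(u))];p=np.linalg.inv(f["K"])@np.array([u,v,1])*z
    return (f["world_from_camera"]@np.append(p,1))[:3]
E
python3 - <<'E'
from h import *
f=grab_frame("top")
print("table",depthpt(f,300,350),"tab",depthpt(f,343,221),"soap",depthpt(f,376,258),"deck",depthpt(f,370,222))
for nm,lo,hi,z in(("orange",(5,150,80),(16,255,255),.048),("olive",(22,80,60),(40,255,255),.056)):
    m,b=blobs(f,lo,hi,60)
    for x in b:
        r=cv2.minAreaRect(x[3]); bp=cv2.boxPoints(r)
        print(nm,np.round(x[:3],1),ray(f,x[:2],z).round(4),r); print([ray(f,p,z)[:2].round(4).tolist() for p in bp])
hsv=cv2.cvtColor(f["frame"],cv2.COLOR_RGB2HSV); 
for p in ((300,350),(370,222),(376,258),(343,221)): print(p,hsv[p[1],p[0]])
im=f["frame"][190:310,310:480,::-1]; cv2.imwrite("pics/top_zoom.png",cv2.resize(im,None,fx=4.5,fy=4.5,interpolation=cv2.INTER_NEAREST))
E
```

```text
table [ 0.37035022  0.07581715 -0.00160336] tab [ 0.64155502 -0.0227512   0.04849706] soap [ 0.56085873 -0.08857405  0.05760571] deck [ 0.64099251 -0.08174268  0.02814944]
orange [422.5 318.8 131. ] [ 0.4332 -0.1812  0.048 ] ((422.5172424316406, 318.7930908203125), (12.255891799926758, 12.255891799926758), 68.19859313964844)
[[0.4407, -0.165], [0.4494, -0.189], [0.4259, -0.1973], [0.4172, -0.1734]]
orange [343.  220.5 264. ] [ 0.6427 -0.0228  0.048 ] ((343.0, 220.50001525878906), (17.116792678833008, 17.240825653076172), 82.87498474121094)
[[0.6591, -0.0029], [0.6628, -0.0393], [0.6264, -0.0426], [0.6227, -0.0064]]
orange [ 443.2  229.4 1132.5] [ 0.6185 -0.2332  0.048 ] ((442.5, 229.0), (36.0, 41.0), 90.0)
[[0.6588, -0.1905], [0.6567, -0.2771], [0.5802, -0.2729], [0.5823, -0.187]]
orange [427.9 134.2 126.5] [ 0.8258 -0.2109  0.048 ] ((427.9000244140625, 134.20001220703125), (11.70042610168457, 12.332881927490234), 71.56504821777344)
[[0.8343, -0.1947], [0.8423, -0.2203], [0.8174, -0.2271], [0.8095, -0.2016]]
orange [  319.9    63.5 33928.5] [0.9914 0.0178 0.048 ] ((319.5020446777344, 63.57152557373047), (55.93401336669922, 640.6819458007812), 88.4550552368164)
[[1.0556, 0.7274], [1.0563, -0.6856], [0.9284, -0.6769], [0.9269, 0.7181]]
olive [375.6 258.7 826.5] [ 0.5596 -0.0878  0.056 ] ((375.513916015625, 258.60687255859375), (37.637699127197266, 23.625957489013672), 82.56858825683594)
[[0.5963, -0.0595], [0.6015, -0.1086], [0.5235, -0.1157], [0.5183, -0.067]]
(300, 350) [ 17 111 120]
(370, 222) [ 48   8 167]
(376, 258) [ 31 106 128]
(343, 221) [ 14 194 158]
```

View pics/top_zoom.png

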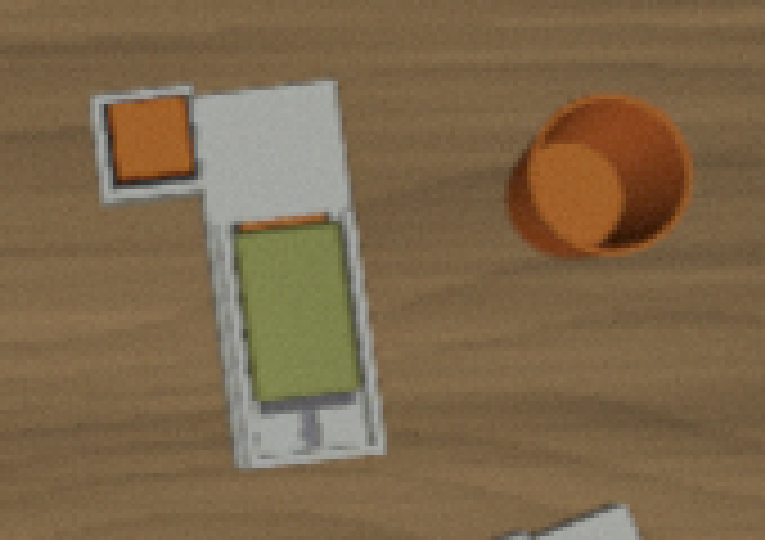

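Yaw is about 5.5° and the dispenser origin is about (0.604, -0.0837). The tab and soap estimates agree within 1 mm. The tool goes to dispenser (45, 29.5), which is world (0.646, -0.050), with its x at 95.5°. I'm moving there high up first.

Emit:
carry_out --moves '[[[0,0,0,-0.59,0.79,0,0],[0,0,0,-0.59,0.79,0,0],[0,0,0,-0.59,0.79,0,0],[0,0,0,-0.59,0.79,0,0],[0,0,0,-0.59,0.79,0,0],[0,0,0,-0.59,0.79,0,0],[0,0,0,-0.59,0.79,0,0],[0,0,0,-0.59,0.79,0,0]]]'

```text
time: 0.87
tool_pos: [0.375, 0.3359, 0.2313]
tool_rot: [0.0, 0.808, 0.589, 0.0]
contact_force: [0.1, 0.6, 0.0]
gripper_width: 0.497
```

Emit:
carry_out --moves '[[[0,0,0,-0.59,0.79,0,0],[0,0,0,-0.59,0.79,0,0],[0,0,0,-0.59,0.79,0,0],[0,0,0,-0.59,0.79,0,0],[0,0,0,-0.59,0.79,0,0],[0,0,0,-0.59,0.79,0,0],[0,0,0,-0.59,0.79,0,0],[0,0,0,-0.59,0.79,0,0]]]'

```text
time: 1.53
tool_pos: [0.5578, 0.0785, 0.2312]
tool_rot: [-0.0, 0.808, 0.589, 0.0]
contact_force: [0.7, 0.4, 0.2]
gripper_width: 0.503
```

Emit:
carry_out --moves '[[[0,0,0,-0.59,0.79,0,-0.05],[0,0,0,-0.59,0.79,0,-0.05],[0,0,-0.93,0,0,0,-0.05],[0,0,-0.93,0,0,0,-0.05],[0,0,-0.93,0,0,0,-0.05],[0,0,-0.93,0,0,0,-0.05],[0,0,-0.93,0,0,0,-0.05],[0,0,0,0,0,0,-0.05]]]'

```text
time: 2.2
tool_pos: [0.6026, 0.016, 0.231]
tool_rot: [-0.0, 0.673, 0.74, -0.0]
contact_force: [-0.4, -0.6, 0.4]
gripper_width: 0.473
```

```bash
cat > st.py <<'E'
from h import *
from scipy.spatial.transform import Rotation as R
s=state();q=s["tool_rot"];Rm=R.from_quat([q[1],q[2],q[3],q[0]]).as_matrix()
O=np.array([.604,-.0837,0]);a=np.radians(5.5);D=np.array([[np.cos(a),-np.sin(a),0],[np.sin(a),np.cos(a),0],[0,0,1]])
print("t",s["time"],"tcp",s["tool_pos"].round(4),"in disp",(D.T@(s["tool_pos"]-O)).round(4),"\nR in disp\n",(D.T@Rm).round(3),"\nF",s["contact_force"].round(2),"w",round(s["gripper_width"],3))
d=Rm.T@(O+D@np.array([.045,.0295,.12])-s["tool_pos"]);print("shift units to hover z .12",(d/.04).round(3), "rotvec units",np.degrees(R.from_matrix(Rm.T@D@np.array([[0,1,0],[1,0,0],[0,0,-1]])).as_rotvec()).round(2)/5)
E
python3 st.py
python3 - <<'E'
from h import *
f=grab_frame("wrist");cv2.imwrite("pics/w1.png",f["frame"][:,:,::-1])
E
```

```text
t 2.2 tcp [0.6026 0.016  0.231 ] in disp [0.0082 0.0993 0.231 ] 
R in disp
 [[ 0.001  1.    -0.001]
 [ 1.    -0.001  0.   ]
 [ 0.    -0.001 -1.   ]] 
F [-0.36 -0.59  0.42] w 0.473
shift units to hover z .12 [-1.745  0.923  2.773] rotvec units [-0.006 -0.    -0.01 ]
```

View pics/w1.png

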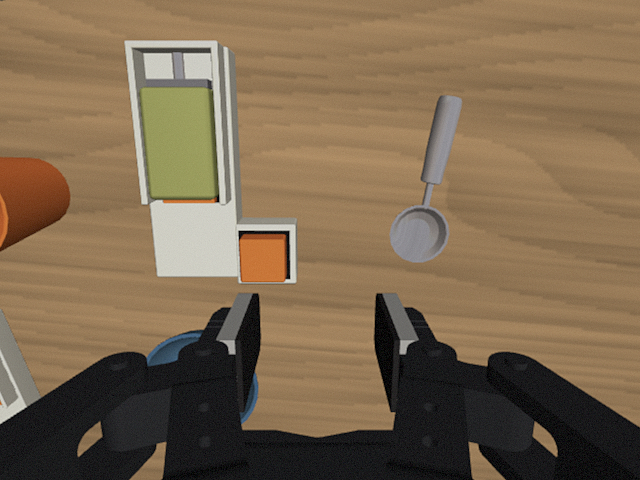

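Gap is about 40 mm and the tool axes are aligned with the dispenser. I'm opening slightly, to about 48 mm, so the fingers centre on the tab and the bar line, then moving to hover.

Emit:
carry_out --moves '[[[0,0,0,-0.58,0.31,0.5,0.13],[0,0,0,-0.58,0.31,0.5,0.13],[0,0,0,-0.58,0.31,0.5,0.13],[0,0,0,0,0,0.5,0.13],[0,0,0,0,0,0.5,0.13],[0,0,0,0,0,0.27,0.13],[0,0,0,0,0,0,0.13],[0,0,0,0,0,0,0.13]]]'

```text
time: 2.92
tool_pos: [0.646, -0.0494, 0.1202]
tool_rot: [-0.0, 0.673, 0.739, -0.0]
contact_force: [-0.6, -0.5, 0.7]
gripper_width: 0.566
```

```bash
python3 st.py
python3 - <<'E'
from h import *
f=grab_frame("wrist");cv2.imwrite("pics/w2.png",f["frame"][:,:,::-1])
f=grab_frame("side");cv2.imwrite("pics/s2.png",cv2.resize(f["frame"][120:340,220:480,::-1],None,fx=2.7,fy=2.7))
E
```

```text
t 2.9167 tcp [ 0.646  -0.0494  0.1202] in disp [0.0451 0.0301 0.1202] 
R in disp
 [[ 0.002  1.    -0.001]
 [ 1.    -0.002  0.   ]
 [ 0.    -0.001 -1.   ]] 
F [-0.63 -0.45  0.74] w 0.566
shift units to hover z .12 [-0.014 -0.003  0.004] rotvec units [-0.012 -0.004 -0.028]
```

View pics/w2.png

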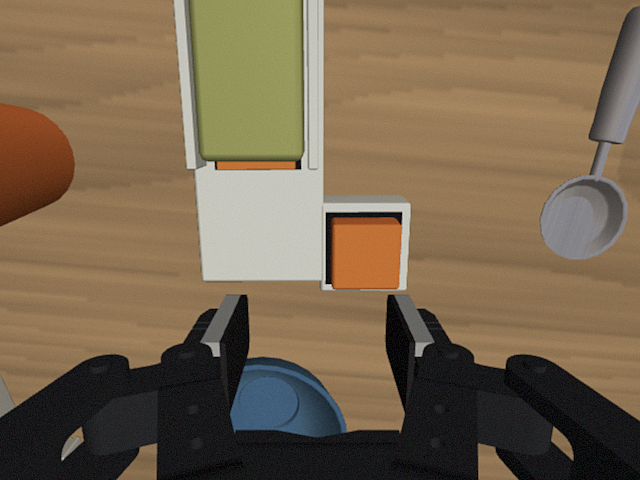

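View pics/s2.png

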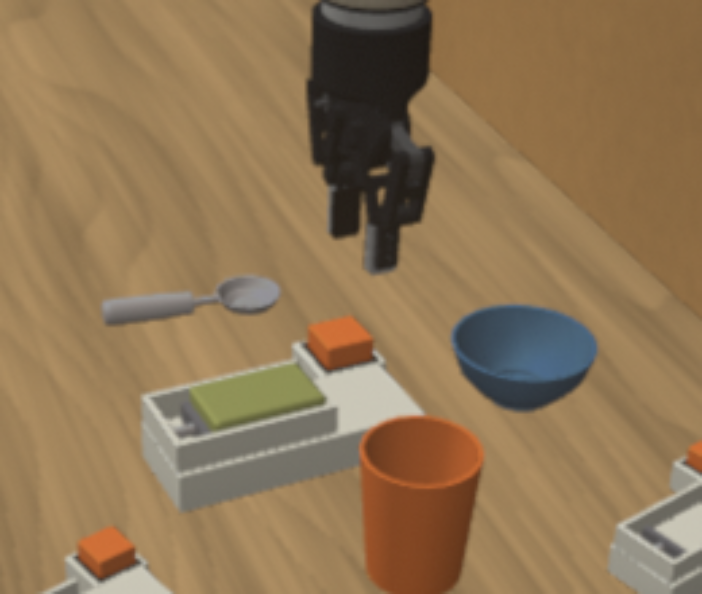

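Wrist view: tab centre at (366,253), which matches the prediction of about (368,255). The fingers straddle correctly. Now descending close to the tab.

Emit:
carry_out --moves '[[[0,0,0,0,0,0.5,0.13],[0,0,0,0,0,0.5,0.13],[0,0,0,0,0,0.5,0.13],[0,0,0,0,0,0.1,0.13],[0,0,0,0,0,0.1,0.13],[0,0,0,0,0,0,0.13],[0,0,0,0,0,0,0.13]]]'

```text
time: 3.6
tool_pos: [0.6476, -0.0499, 0.0544]
tool_rot: [0.001, 0.673, 0.74, 0.001]
contact_force: [0.0, -0.5, -0.9]
gripper_width: 0.566
```

```bash
python3 st.py
python3 - <<'E'
from h import *
f=grab_frame("side");cv2.imwrite("pics/s3.png",cv2.resize(f["frame"][160:320,240:440,::-1],None,fx=3.5,fy=3.5))
E
```

```text
t 3.6 tcp [ 0.6476 -0.0499  0.0544] in disp [0.0466 0.0295 0.0544] 
R in disp
 [[ 0.002  1.     0.003]
 [ 1.    -0.002 -0.001]
 [-0.001  0.003 -1.   ]] 
F [ 0.02 -0.48 -0.86] w 0.566
shift units to hover z .12 [-1.00e-03 -3.50e-02 -1.64e+00] rotvec units [ 0.03   0.01  -0.022]
```

View pics/s3.png

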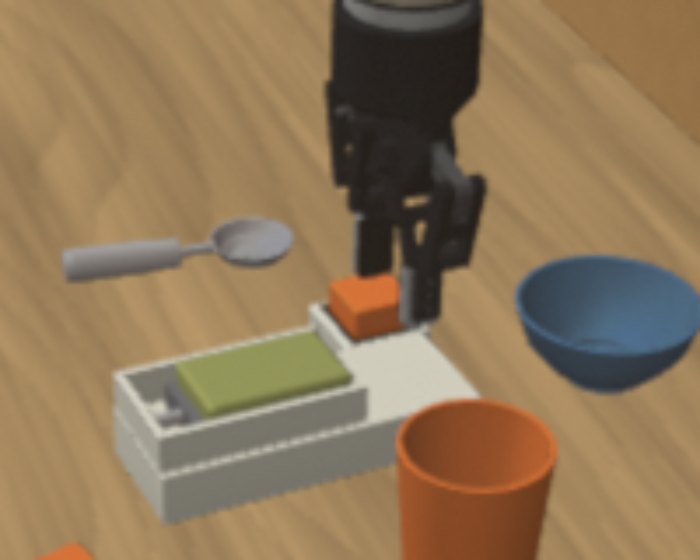

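The tab finger stands above the tab and the other finger above the landing. Now pressing gently, 2 mm per row.

Emit:
carry_out --moves '[[[0,0,0,0,0,0.05,0.13],[0,0,0,0,0,0.05,0.13],[0,0,0,0,0,0.05,0.13],[0,0,0,0,0,0.05,0.13],[0,0,0,0,0,0.05,0.13],[0,0,0,0,0,0,0.13]]]'

```text
time: 4.15
tool_pos: [0.6465, -0.0498, 0.0427]
tool_rot: [0.0, 0.673, 0.74, 0.0]
contact_force: [-0.7, 0.1, 2.1]
gripper_width: 0.568
```

```bash
python3 st.py
```

```text
t 4.15 tcp [ 0.6465 -0.0498  0.0427] in disp [0.0456 0.0297 0.0427] 
R in disp
 [[ 0.002  1.     0.   ]
 [ 1.    -0.002 -0.   ]
 [-0.     0.    -1.   ]] 
F [-0.69  0.05  2.08] w 0.568
shift units to hover z .12 [-0.005 -0.014 -1.934] rotvec units [ 0.004  0.    -0.024]
```

First contact at about 2 N, TCP z 0.0427. I need about 12 mm more.

Emit:
carry_out --moves '[[[0,0,0,0,0,0.05,0.13],[0,0,0,0,0,0.05,0.13],[0,0,0,0,0,0.05,0.13],[0,0,0,0,0,0.05,0.13],[0,0,0,0,0,0.05,0.13],[0,0,0,0,0,0,0.13]]]'

```text
time: 4.65
tool_pos: [0.6466, -0.0498, 0.0332]
tool_rot: [-0.0, 0.673, 0.74, 0.0]
contact_force: [-3.6, -0.3, 8.4]
gripper_width: 0.568
```

```bash
python3 st.py;  python3 - <<'E'
from h import *
f=grab_frame("side");cv2.imwrite("pics/s4.png",cv2.resize(f["frame"][160:320,240:440,::-1],None,fx=3.5,fy=3.5))
E
```

```text
t 4.65 tcp [ 0.6466 -0.0498  0.0332] in disp [0.0456 0.0297 0.0332] 
R in disp
 [[ 0.002  1.    -0.   ]
 [ 1.    -0.002  0.   ]
 [ 0.    -0.    -1.   ]] 
F [-3.63 -0.3   8.41] w 0.568
shift units to hover z .12 [-0.004 -0.016 -2.17 ] rotvec units [-0.    -0.    -0.022]
```

View pics/s4.png

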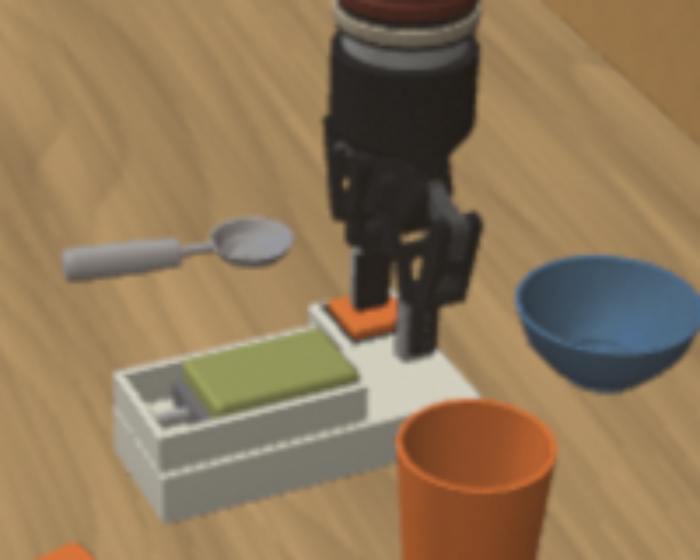

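The tab is nearly flush and the bar is just starting to move. Pressing to the stop, then letting the bar come.

Emit:
carry_out --moves '[[[0,0,0,0,0,0.04,0.13],[0,0,0,0,0,0.04,0.13],[0,0,0,0,0,0,0.13],[0,0,0,0,0,0,0.13],[0,0,0,0,0,0,0.13],[0,0,0,0,0,0,0.13]]]'

```text
time: 5.2
tool_pos: [0.6467, -0.0498, 0.0329]
tool_rot: [-0.0, 0.673, 0.74, -0.0]
contact_force: [-10.0, -0.2, 21.2]
gripper_width: 0.563
```

```bash
python3 st.py
```

```text
t 5.2 tcp [ 0.6467 -0.0498  0.0329] in disp [0.0458 0.0297 0.0329] 
R in disp
 [[ 0.001  1.    -0.001]
 [ 1.    -0.001  0.   ]
 [ 0.    -0.001 -1.   ]] 
F [-10.02  -0.25  21.17] w 0.563
shift units to hover z .12 [-0.004 -0.022 -2.176] rotvec units [-0.01  -0.004 -0.014]
```

The TCP stopped moving and the force jumped to 21 N: the tab is on its hard stop. Now waiting for the bar.

Emit:
carry_out --moves '[[[0,0,0,0,0,0,0.13],[0,0,0,0,0,0,0.13],[0,0,0,0,0,0,0.13],[0,0,0,0,0,0,0.13],[0,0,0,0,0,0,0.13],[0,0,0,0,0,0,0.13],[0,0,0,0,0,0,0.13],[0,0,0,0,0,0,0.13]]]'

```text
time: 5.87
tool_pos: [0.6467, -0.0498, 0.0329]
tool_rot: [-0.0, 0.673, 0.74, -0.0]
contact_force: [-10.2, 0.6, 20.8]
gripper_width: 0.566
```

Emit:
carry_out --moves '[[[0,0,0,0,0,0,0.13],[0,0,0,0,0,0,0.13],[0,0,0,0,0,0,0.13],[0,0,0,0,0,0,0.13],[0,0,0,0,0,0,0.13],[0,0,0,0,0,0,0.13],[0,0,0,0,0,0,0.13],[0,0,0,0,0,0,0.13]]]'

```text
time: 6.53
tool_pos: [0.6468, -0.0498, 0.033]
tool_rot: [-0.0, 0.673, 0.74, -0.0]
contact_force: [-10.5, 0.5, 21.3]
gripper_width: 0.565
```

```bash
python3 st.py;  python3 - <<'E'
from h import *
f=grab_frame("side");cv2.imwrite("pics/s5.png",cv2.resize(f["frame"][160:320,240:440,::-1],None,fx=3.5,fy=3.5))
E
```

```text
t 6.5333 tcp [ 0.6468 -0.0498  0.033 ] in disp [0.0458 0.0297 0.033 ] 
R in disp
 [[ 0.001  1.    -0.001]
 [ 1.    -0.001  0.   ]
 [ 0.    -0.001 -1.   ]] 
F [-10.5    0.5   21.34] w 0.565
shift units to hover z .12 [-0.004 -0.022 -2.176] rotvec units [-0.008 -0.002 -0.014]
```

View pics/s5.png

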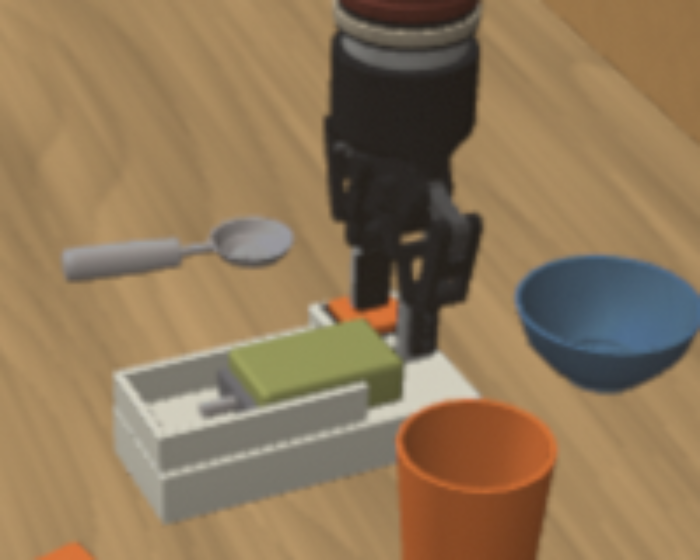

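The bar is sliding out, its front face almost at the finger at about (405,370).

Emit:
carry_out --moves '[[[0,0,0,0,0,0,0.13],[0,0,0,0,0,0,0.13],[0,0,0,0,0,0,0.13],[0,0,0,0,0,0,0.13],[0,0,0,0,0,0,0.13],[0,0,0,0,0,0,0.13],[0,0,0,0,0,0,0.13],[0,0,0,0,0,0,0.13]]]'

```text
time: 7.25
tool_pos: [0.6467, -0.0498, 0.0329]
tool_rot: [-0.0, 0.673, 0.74, -0.0]
contact_force: [-10.6, 0.2, 21.4]
gripper_width: 0.566
```

Emit:
carry_out --moves '[[[0,0,0,0,0,0,0.13],[0,0,0,0,0,0,0.13],[0,0,0,0,0,0,0.13],[0,0,0,0,0,0,0.13],[0,0,0,0,0,0,0.13],[0,0,0,0,0,0,0.13],[0,0,0,0,0,0,0.13],[0,0,0,0,0,0,0.13]]]'

```text
time: 7.92
tool_pos: [0.6468, -0.0498, 0.0329]
tool_rot: [-0.0, 0.673, 0.74, -0.0]
contact_force: [-10.3, 1.5, 21.7]
gripper_width: 0.559
```

```bash
python3 st.py;  python3 - <<'E'
from h import *
f=grab_frame("side");cv2.imwrite("pics/s6.png",cv2.resize(f["frame"][160:320,240:440,::-1],None,fx=3.5,fy=3.5))
f=grab_frame("wrist");cv2.imwrite("pics/w6.png",f["frame"][:,:,::-1])
E
```

```text
t 7.9167 tcp [ 0.6468 -0.0498  0.0329] in disp [0.0459 0.0297 0.0329] 
R in disp
 [[ 0.001  1.    -0.001]
 [ 1.    -0.001  0.   ]
 [ 0.    -0.001 -1.   ]] 
F [-10.31   1.51  21.73] w 0.559
shift units to hover z .12 [-0.004 -0.023 -2.176] rotvec units [-0.008 -0.002 -0.01 ]
```

View pics/s6.png

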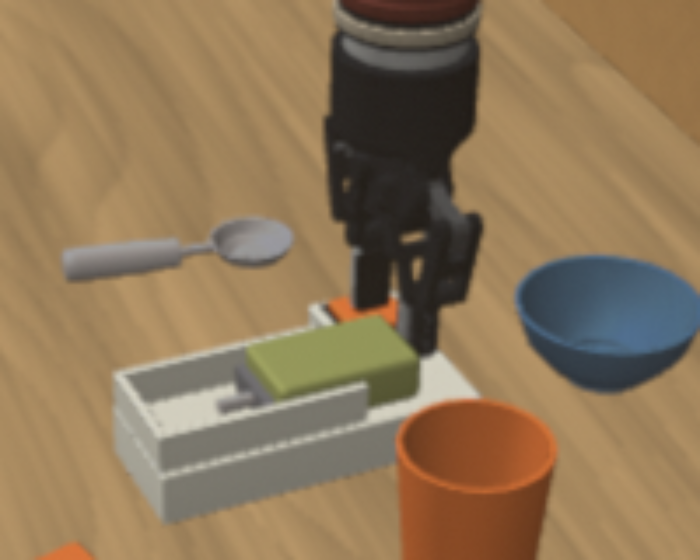

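View pics/w6.png

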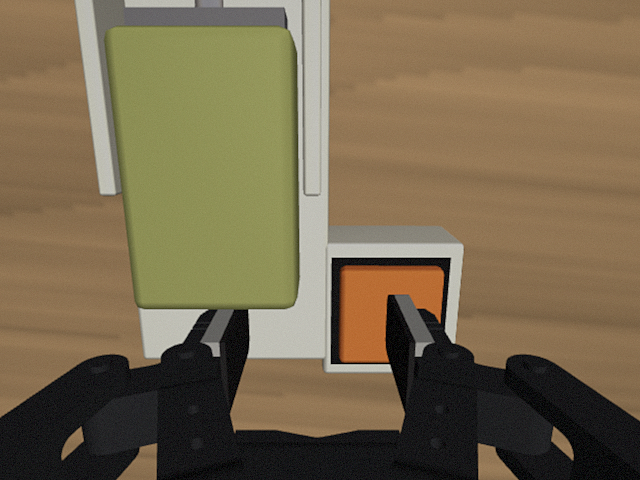

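The bar looks to be at the finger, but the force hasn't clearly changed. I'll wait and compare the bar's front edge over time.

```bash
cat > soap.py <<'E'
from h import *
O=np.array([.604,-.0837,0]);a=np.radians(5.5);D=np.array([[np.cos(a),-np.sin(a),0],[np.sin(a),np.cos(a),0],[0,0,1]])
s=state();f=grab_frame("wrist");m,b=blobs(f,(22,80,60),(40,255,255),5000)
c=max(b,key=lambda x:x[2])[3].reshape(-1,2)
print("t",s["time"],"wrist rows",c[:,1].min(),c[:,1].max(),"cols",c[:,0].min(),c[:,0].max())
f=grab_frame("side");m,b=blobs(f,(24,80,40),(40,255,255),200)
for x in b: print("side",np.round(x[:3],1),"bbox",cv2.boundingRect(x[3]))
print("F",s["contact_force"].round(2))
E
python3 soap.py
```

```text
t 8.0167 wrist rows 26 309 cols 104 298
side [336.3 262.6 754.5] bbox (311, 251, 49, 25)
F [-10.33   0.72  21.48]
```

Emit:
carry_out --moves '[[[0,0,0,0,0,0,0.13],[0,0,0,0,0,0,0.13],[0,0,0,0,0,0,0.13],[0,0,0,0,0,0,0.13],[0,0,0,0,0,0,0.13],[0,0,0,0,0,0,0.13],[0,0,0,0,0,0,0.13],[0,0,0,0,0,0,0.13]]]'

```text
time: 8.78
tool_pos: [0.6468, -0.0498, 0.033]
tool_rot: [-0.0, 0.673, 0.74, -0.0]
contact_force: [-10.1, 0.8, 21.6]
gripper_width: 0.564
```

```bash
python3 soap.py
```

```text
t 8.7833 wrist rows 26 309 cols 104 298
side [336.3 262.6 752.5] bbox (311, 251, 49, 25)
F [-10.07   0.75  21.62]
```

Run:
```python
from h import *
from scipy.spatial.transform import Rotation as R
O=np.array([.604,-.0837,0]);a=np.radians(5.5);D=np.array([[np.cos(a),-np.sin(a),0],[np.sin(a),np.cos(a),0],[0,0,1]])
s=state();q=s["tool_rot"];T=np.eye(4);T[:3,:3]=R.from_quat([q[1],q[2],q[3],q[0]]).as_matrix();T[:3,3]=s["tool_pos"]
f=grab_frame("wrist");f["world_from_camera"]=T@f["hand_eye"]
print("torque",s["ft_torque"])
for uv in ((215,309),(205,26),(215,303)): print("bar edge disp",uv,[(D.T@(ray(f,uv,z)-O)).round(4) for z in (.056,.053)])
print("depth tops", [(D.T@(depthpt(f,u,v)-O)).round(4) for u,v in ((150,60),(270,60),(160,280),(280,280),(205,170),(355,330),(420,290),(220,345),(300,330))])
t=grab_frame("top"); m,b=blobs(t,(22,80,60),(40,255,255),200)
for x in b: print("top",x[:3],(D.T@(ray(t,x[:2],.056)-O)).round(4))
```

```text
torque [0.68682861 1.84248229 0.40315771]
bar edge disp (215, 309) [array([ 0.0337, -0.0002,  0.056 ]), array([ 0.0351, -0.001 ,  0.053 ])]
bar edge disp (205, 26) [array([-0.0432,  0.002 ,  0.056 ]), array([-0.0438,  0.0013,  0.053 ])]
bar edge disp (215, 303) [array([ 0.0318, -0.0001,  0.056 ]), array([ 0.0331, -0.0009,  0.053 ])]
depth tops [array([-0.0354, -0.0129,  0.055 ]), array([-0.0353,  0.0181,  0.0558]), array([ 0.0246, -0.0157,  0.056 ]), array([0.0247, 0.0193, 0.0556]), array([-0.0073, -0.0003,  0.0563]), array([0.051 , 0.0436, 0.0354]), array([0.0359, 0.0657, 0.0354]), array([0.0369, 0.0045, 0.072 ]), array([0.0537, 0.0239, 0.0298])]
top (373.5098039215686, 232.0735294117647, 340.0) [ 0.0112 -0.0029  0.056 ]
```

The bar is flat (top at about 56 mm) and at rest. Its centre is at x ≈ -5 mm and its front face at 34 to 35 mm, right at the finger's edge. The tab's top is at 35.4 mm, fully down. Handing in.

```bash
python3 -c "
from plant import ticket,state
print(ticket.job_done()); s=state(); print(s['time'],s['contact_force'],s['tool_pos'])"
```

```text
the job is handed in; nothing more can be done
None
the job is handed in; nothing more can be done
```

I pressed the orange tab down to its hard stop with one finger, and the other finger, standing on the landing, stopped the bar about half out. I handed the job in about 9 s into the 40 s, with the arm still holding.

**Last checks:**
- **Tab:** its top is about 35.4 mm above the shelf (36 mm is right down), with about 21 N upward on the tool.
- **Bar:** it lies flat with its top at about 56 mm. Its centre is at dispenser x ≈ -5 mm, about 40 mm out of its starting place. It did not move between two looks 0.8 s apart.
- **Cup, bowl and spoon:** the hand stayed clear of them, and they look unmoved in the side pictures; I did not measure their positions.

**Not shown directly or in disagreement:**
- **Finger's load on the bar:** the wrist force did not show it. The x force was already about -10 N before the bar arrived and hardly changed afterwards, probably because friction at the tab takes the load. I judged the bar to be bearing on the finger because it came to rest with its front face at the finger's edge (about 35 mm) while the spring was still pushing.
- **Top camera:** its estimate of the bar's final position (centre x ≈ +11 mm) disagreed. The gripper appears to have hidden much of the bar in that view, so I did not use it.

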